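# Unscrew the tight cap of a wax jar in its bench brace and hold it over the mouth

### The job

Stand the square wax jar, with its cap still on tight, fully down in the square pocket of the wooden brace, so that it cannot spin. Then unscrew the cap anticlockwise until its threads let go, with the jar staying in the brace, lift the cap straight up and finish while still holding it level and still, about 2 cm clear above the top of the neck and centred over it. Leave the other things on the bench where they are and never tip the jar over.

Things in the scene. Friction and masses are not known exactly. Their poses are not given: they have to be found in the camera images.
- jar: Amber glass jar, body 64 x 64 mm square, 70 mm tall, paper labels with a green stripe, 0.3 to 0.55 kg. Origin: centre of its underside; z up, x and y square to its sides; any quarter turn fits the brace. With the cap on it is 96 mm tall. It may be carried by cap or body. Outside the brace it just spins with the cap.
- jar_mouth (a point): Centre of the top of the jar's round neck, 88 mm above the jar's underside. Neck 36 mm across, with three thread segments out to 48 mm. A springy seal on the neck pushes the cap up with about 10 N and grips it against turning.
- cap: Round green ridged twist-off cap, 58 mm across, 21 mm tall, 0.06 kg. Origin: centre of the underside of its skirt, z up along the screw axis. Screwed on, the origin is 75 mm above the jar's underside on its axis, 5 mm above the jar's shoulder. Turning it takes about 0.4 N m.
- cap_mark (a point): Outer end of the white line on the cap's top, on its +x axis, 27 mm out, 21 mm up. Seen from above the cap's x starts 17 degrees anticlockwise of the jar's x. Turned anticlockwise the cap stays down until about 80 degrees (63 of turn), then comes free and is pushed up by as much as 4 mm. Free to lift at 85 to 115 degrees; at about 120 it meets the next threads and jams.
- brace: Plywood block 116 x 116 x 34 mm high, fixed to the bench, with 24 mm steel flanges on two sides. Origin: centre of its underside; x, y square to its sides. In its middle an open pocket 68 x 68 mm, 28 mm deep, square to the block, 5 mm chamfer at its mouth. Pocket floor 6 mm above the bench: the seated jar's origin is 6 mm above the brace's.
- offcut_3: Bystander: wooden offcut block 55x60x50 mm; origin at the centre of its underside. Leave it where it is.
- tin: Bystander: open grey tin, 65 mm across, 57 mm tall; origin at the centre of its underside. Leave it where it is.
- sander: Bystander: brown sanding block 64x110x38 mm; origin at the centre of its underside. Leave it where it is.
- tape: Bystander: roll of masking tape, 89 mm across, 25 mm high; origin at the centre of its underside. Leave it where it is.
- tape_rule: Bystander: yellow tape measure 37x82x60 mm; origin at the centre of its underside. Leave it where it is.
- driver: Bystander: red-handled screwdriver 237 mm long lying down; origin at the centre of its underside. Leave it where it is.
- plane: Bystander: block plane 48x155x58 mm; origin at the centre of its underside. Leave it where it is.
Things that resemble listed ones, but are neither listed nor needed, are in the scene too. Of the things shaped like the cap, the green one is meant.

How it is judged:
On the way, in this order (a step that is already met when the one before it is completed fails the run):
1. the jar stands fully down in the brace's pocket with its cap still on (z of jar in the frame of brace between 0.002 and 0.01 m and horizontal distance between jar and brace below 0.008 m and angle between jar's own z axis and vertical below 0.06 rad and z of cap in the frame of jar below 0.0775 m), for 0.2 s.
2. the cap's threads have let go (cap at least 3 mm up) while the jar is still in the brace (z of jar in the frame of brace between 0.002 and 0.01 m and horizontal distance between jar and brace below 0.008 m and angle between jar's own z axis and vertical below 0.06 rad and z of cap in the frame of jar above 0.078 m), for 0.05 s.
At the end, for the whole second after the job is handed in: Jar upright and fully down in the brace (origin within 8 mm sideways, 2 to 10 mm up). Cap held in the fingers, still, level within 0.2 rad, not touching the jar, within 15 mm of the jar's axis along each jar axis, 17 to 60 mm above its screwed-on place (z of jar in the frame of brace between 0.002 and 0.01 m and horizontal distance between jar and brace below 0.008 m and angle between jar's own z axis and vertical below 0.06 rad and z of cap in the frame of jar between 0.092 and 0.135 m and x of cap in the frame of jar between -0.015 and 0.015 m and y of cap in the frame of jar between -0.015 and 0.015 m and angle between cap's own z axis and vertical below 0.2 rad and contact force between cap and the fingers above 1 N and contact force between cap and jar below 0.2 N and linear speed of each of cap, jar below 0.02 m/s); the arm keeps its last pose, push and grip.
It fails at once if the cap comes off while the jar is not seated in the brace (distance between cap and jar above 0.082 m and not (horizontal distance between jar and brace below 0.012 m and z of jar in the frame of brace below 0.016 m)).
It fails at once if the jar is tipped (angle between jar's own z axis and vertical above 0.5 rad).
It fails at once if another thing on the bench is moved more than 25 mm (distance of any of offcut_3, tin, sander, tape, tape_rule, driver, plane from where it was at the start of the episode above 0.025 m).
It also fails if it takes over 38 s, if anything falls off the work surface, if the arm or the gripper's body presses on something with over 40 N, if the wrist force passes 120 N, or if a joint passes its speed limit or range.

### The arm

A 7-joint arm with a two-finger parallel gripper is mounted at the origin on a cart in front of the work surface, level with it; the furniture and walls round the work are solid. World frame = base frame: x ahead of the robot, y to its left, z up, the work surface at z = 0. Lengths are in m, angles in rad, forces in N, time in s.
With the tool pointing down it reaches from about 0.4 to 0.85 m from the base axis. Payload 10.4 kg.
Tool frame: the origin (TCP) lies midway between the tips of the shut fingers; the grasp point (between the pads) lies 19 mm behind it; z points along the fingers, y is the line along which they close (so a half turn about z gives the same grasp; the last joint's range is limited). The gripper opens to 85 mm and grips with 20 to 120 N. Pads are 22 mm wide; open, the fingers measure 114 mm over their backs; the gripper's body (76 mm by 85 mm) begins 54 mm behind the grasp point. The pads swing forward as they close: fully open they stand 13 mm farther back than shut.
Start: joints at [1.097, 0.332, -0.065, 1.46, 0.022, 1.35, -0.088], TCP at [0.272, -0.563, 0.231] pointing down, gripper open.
Joint ranges: [-2.6, 2.6], [-0.5, 2.12], [-1.47, 1.34], [0.16, 2.42], [-1.27, 4.41], [0.06, 2.06], [-2.6, 2.6]. Speed limits (rad/s): [2.22, 2.22, 2.79, 2.79, 3.14, 3.14, 3.14].

### API

Orientations are given as a unit quaternion [x, y, z, w].
In Python, from workcell import get_obs, camera, camera_params, hand_in gives the robot as it stands.
- The arm moves only by the tool carry_out, never from a script. Its argument "commands" is a list that holds one entry, the list of rows, each a list of 6 numbers: the shift along the tool's x, y, z in units of 40 mm (1.0 is 40 mm), then the turn, a rotation vector about the tool's x, y, z in units of 6 degrees (1.0 is 6 degrees). In form: [[[x, y, z, ax, ay, az], ...]]. A call has 1 to 20 rows; each row shifts and turns the commanded pose from where the row before left it, along the tool's axes as they then stand; what a row does not reach is not made up. A row lasts 1/12 s, in which the tool goes at most 41.7 mm and 7.16 degrees, less where a joint would pass 70% of its speed; a pose out of reach is approached as far as the arm can. A call is refused whole if a number of a shift passes 1 or a number of a turn 1, either way. A call with a gripper value outside its range is refused whole. "hand" is the closure, from -1 (fully open) to 1 (shut), set as the call begins (left out, the last holds). The fingers move at their own pace and stop on an object; "force" is the grip in N (left out, the last holds). Time passes only in rows, so rows that do not move let the fingers close. It gives the time, the measured TCP pose, the force, the opening and the grip force at its end, in the units of the state.
- get_obs(): the state, without advancing time (a new reading comes with each control period).
- camera(name): name is "side" or "top"; returns the picture (480x640x3 uint8, red, green, blue); there is no depth.
- camera_params(name): a dict with "mtx" (3x3 intrinsics, pixels), "R" (3x3) and "t" (3): a world point X has camera coordinates R X + t. Camera axes: x right, y down, z forward; pixel columns grow to the right and rows downward; lengths in m; the calibration is good to about 2 mm. A picture is of the moment at which its call begins. camera_params takes no time and is no camera call.
- hand_in(): hands the job in; it is judged then, once.
The state is a dict: "clock": time; "joint_pos": joint angles; "joint_velocities": joint speeds; "tau": joint torques, N m; "position": TCP position; "ee_rot": TCP orientation; "ft_force": force on the tool from outside, world axes, zero at the start; "torque": the same for the moment, N m; "grip_width": opening from 0.0 (shut) to 1.0 (fully open); "grasp_force": force on a finger pad.
Only numpy, scipy, OpenCV 4.12 (cv2) and the standard library are available. Lean on these libraries where they do the work, as an engineer would, in place of code of your own. Each camera call takes 0.05 s, during which the arm holds its last target. There are 200 camera calls.

## Working session

There is one attempt and no reset: what is moved stays moved. The work goes in short steps, Python scripts to look and compute and a tool call to move; the robot and the scene stay as the last step left them, time stands still between calls to the robot, and variables do not carry over. Pictures are saved under pics/ and viewed, at most 10 in all, crops included, and the job is handed in when it is done.

Besides the shell and the picture viewer there is one more tool, called after ">>>" as name(argument=value, ...) on one line, values as JSON. carry_out: Moves the arm, as the interface text tells. Its arguments: {"type":"object","properties":{"commands":{"type":"array"},"hand":{"type":"number"},"force":{"type":"number"}},"required":["commands"]}

```bash
mkdir -p pics; python3 - <<'E'
from workcell import *
import cv2,numpy as np
for n in("top","side"):
    cv2.imwrite(f"pics/{n}0.png",camera(n)[:,:,::-1]); p=camera_params(n); print(n,p)
o=get_obs();print(o)
E
```

```text
top {'mtx': array([[502.04828088,   0.        , 320.33966638],
       [  0.        , 502.04828088, 247.78451239],
       [  0.        ,   0.        ,   1.        ]]), 'R': array([[-0.02455989, -0.99964826, -0.01000886],
       [-0.99156306,  0.02563348, -0.1270654 ],
       [ 0.12727727,  0.00680371, -0.99184384]]), 't': array([-0.02510745,  0.53588029,  1.31816654])}
side {'mtx': array([[608.5666297 ,   0.        , 325.93282321],
       [  0.        , 608.5666297 , 234.83955906],
       [  0.        ,   0.        ,   1.        ]]), 'R': array([[-0.97959343, -0.20000577,  0.01985966],
       [-0.13794329,  0.5971619 , -0.79017043],
       [ 0.14617921, -0.77678527, -0.61256533]]), 't': array([0.52026853, 0.15336796, 1.92882004])}
{'clock': 0.1, 'joint_pos': array([ 1.09743042,  0.33279912, -0.06471263,  1.46084222,  0.02157347,
        1.34987375, -0.08849644]), 'joint_velocities': array([-5.76873084e-04, -2.98293089e-03,  1.87273220e-05, -2.19327615e-03,
        7.11051732e-07,  5.90218298e-04, -2.23003677e-03]), 'tau': array([ 1.20570130e-03, -6.26743340e+01,  4.90916509e-02, -3.92431426e+01,
        1.63024350e-02,  6.88511878e-03, -6.51325581e-05]), 'position': array([ 0.27215744, -0.56227542,  0.23060868]), 'ee_rot': array([ 9.74705220e-01,  2.23493526e-01, -1.49011833e-04, -5.95900016e-04]), 'ft_force': array([-0.01586547, -0.06716897,  0.4023798 ]), 'torque': array([ 0.01175491,  0.05386539, -0.07050454]), 'grasp_force': 0.0, 'grip_width': 0.9985944288843552}
```

View pics/top0.png

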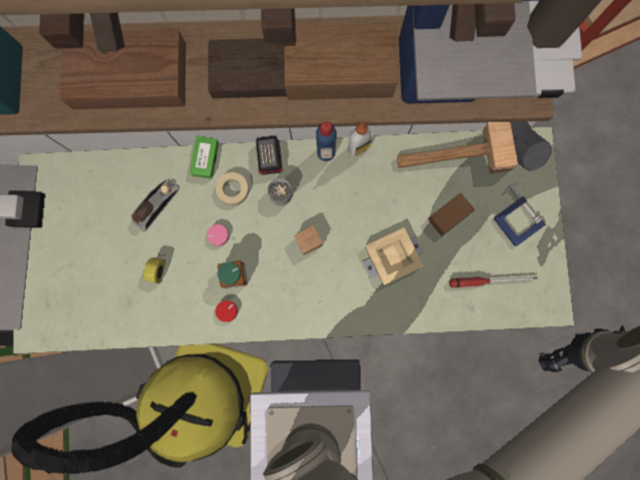

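View pics/side0.png

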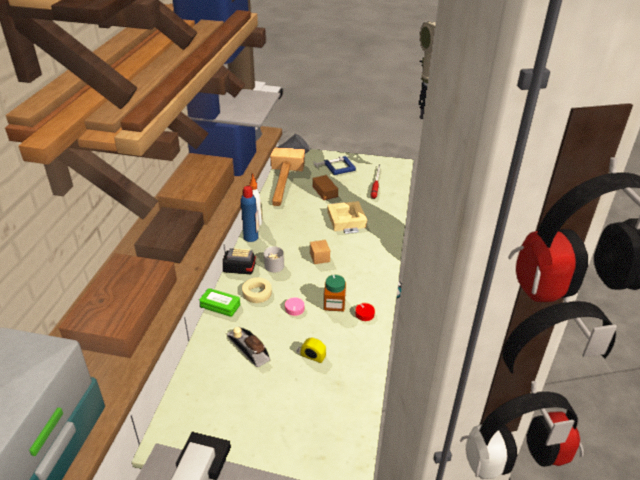

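The top view shows the jar at about (232,273), the brace at (393,256), the red decoy cap at (226,311), the pink one at (217,235) and the offcut at (308,240). The side view shows the jar at (335,293) and the brace at (347,217).

```bash
cat > h.py <<'E'
from workcell import *
import cv2,numpy as np
from scipy.spatial.transform import Rotation as Ro
def ray(n,uv,z):
    p=camera_params(n);R=p["R"];c=-R.T@p["t"];d=R.T@np.linalg.solve(p["mtx"],[uv[0],uv[1],1.]);return c+d*(z-c[2])/d[2]
def proj(n,X):
    p=camera_params(n);q=p["mtx"]@(p["R"]@np.asarray(X)+p["t"]);return q[:2]/q[2]
def big(m):
    c,_=cv2.findContours(m.astype(np.uint8),cv2.RETR_EXTERNAL,cv2.CHAIN_APPROX_NONE);return max(c,key=cv2.contourArea)
E
python3 - <<'E'
from h import *
im=cv2.imread("pics/top0.png")
hsv=cv2.cvtColor(im,cv2.COLOR_BGR2HSV)
a=cv2.resize(im[250:300,207:262],None,fx=8,fy=8,interpolation=cv2.INTER_CUBIC)[:400]
b=cv2.resize(im[220:290,355:430],None,fx=5.715,fy=5.715,interpolation=cv2.INTER_CUBIC)[:400,:360]
cv2.imwrite("pics/crop0.png",np.hstack([a,b]))
for (u,v) in [(230,272),(240,275),(375,260),(395,250),(393,275),(300,300),(237,268)]: print(u,v,hsv[v,u])
E
```

```text
230 272 [ 75  94 100]
240 275 [ 14 103  74]
375 260 [ 18  88 215]
395 250 [ 18  87 214]
393 275 [ 18  87 220]
300 300 [ 30  35 180]
237 268 [ 72  18 139]
```

View pics/crop0.png

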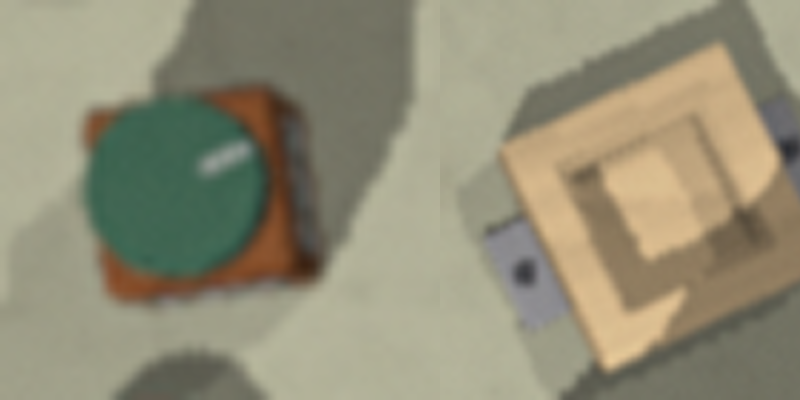

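The left crop shows the green cap with its white mark at about 27° in the image and the jar edges at about 8°. The right crop shows the brace edges at about 27°.

```bash
cat > m.py <<'E'
from h import *
import sys
def capc(im):
    hsv=cv2.cvtColor(im,cv2.COLOR_BGR2HSV)
    m=cv2.inRange(hsv,(65,60,50),(85,255,255)); x=np.zeros_like(m); x[225:320,190:460]=255
    c=cv2.convexHull(big(m&x)); M=cv2.moments(c); return c,np.array([M['m10']/M['m00'],M['m01']/M['m00']]),hsv
def rect(mask,z,n="top"):
    c=big(mask); P=np.array([ray(n,p[0],z)[:2] for p in c],np.float32)
    return cv2.minAreaRect(P)
E
python3 - <<'E'
from m import *
im=cv2.imread("pics/top0.png")
c,uv,hsv=capc(im); e=cv2.fitEllipse(c)
X=ray("top",uv,.096); print("cap",uv,e,X, "dia",[s/502*(1.318-.096+.13*X[0]) for s in e[1]])
m=cv2.inRange(hsv,(0,0,115),(179,45,255)); t=np.zeros_like(m); cv2.fillConvexPoly(t,c,255); t=cv2.erode(t,np.ones((3,3)))
ys,xs=np.nonzero(m&t); print(len(xs)); mk=ray("top",(xs.mean(),ys.mean()),.096); d=(mk-X)[:2]; print("mark",d,np.linalg.norm(d),np.degrees(np.arctan2(d[1],d[0])))
b=cv2.inRange(hsv,(8,60,60),(26,255,255)); w=np.zeros_like(b); w[215:295,355:430]=255
r=rect(b&w,.034); print("brace",r)
j=cv2.inRange(hsv,(0,110,50),(20,255,255)); w[:]=0; w[255:292,212:255]=255
q=(j&w)|t; print("jar top",rect(q,.07))
im2=cv2.imread("pics/side0.png"); print("brace side proj",proj("side",[*r[0],.034]),"cap side",proj("side",X))
h2=cv2.cvtColor(im2,cv2.COLOR_BGR2HSV); g=cv2.inRange(h2,(65,60,50),(85,255,255)); x=np.zeros_like(g); x[265:310,315:360]=255
M=cv2.moments(big(g&x)); print(M['m10']/M['m00'],M['m01']/M['m00'])
for n,p in dict(offcut=(308,240),red=(226,311),pink=(217,235),rule=(154,270)).items(): print(n,ray("top",p,.02))
E
```

```text
cap [228.49366472 273.00536062] ((228.50621032714844, 273.0032958984375), (20.881683349609375, 21.686975479125977), 96.28266906738281) [0.46819464 0.19737916 0.096     ] dia [np.float64(0.053363320774064874), np.float64(0.055421251713096566)]
13
mark [ 0.00871528 -0.01471758] 0.017104481403030565 -59.36735315293397
brace ((0.5082946419715881, -0.23413249850273132), (0.11870133131742477, 0.12114588171243668), 23.827911376953125)
jar top ((0.47039395570755005, 0.20236848294734955), (0.04678773880004883, 0.0456966757774353), 44.155662536621094)
brace side proj [345.57461156 211.37929065] cap side [334.13429121 279.42852876]
335.0014880952381 283.32663690476187
offcut [ 0.55915272 -0.00538277  0.02      ]
red [0.37245359 0.21877798 0.02      ]
pink [0.57944642 0.24331117 0.02      ]
rule [0.48775739 0.41452721 0.02      ]
```

```bash
cat >> m.py <<'E'
def shift(X,yaw=None):
    o=get_obs(); d=Ro.from_quat(o["ee_rot"]).inv().apply(np.asarray(X)-o["position"])/.04
    n=int(np.ceil(max(abs(d).max(),np.linalg.norm(d)/1.03))); return d.round(2),n,(d/n).round(3)
E
python3 - <<'E'
from m import *
im=cv2.imread("pics/top0.png"); c,uv,hsv=capc(im)
f=im.astype(float); yy,xx=np.mgrid[:480,:640]
R=np.hypot(xx-uv[0],yy-uv[1])<10.5
w=np.clip(f[:,:,2]-70,0,None)*R   # red channel excess on green
w[w<15]=0; d=np.hypot(xx-uv[0],yy-uv[1]); w[d>9.5]=0
u=(w*xx).sum()/w.sum(),(w*yy).sum()/w.sum()
X=ray("top",uv,.096);a=(ray("top",u,.096)-X)[:2];print("mark",u,np.hypot(*a),np.degrees(np.arctan2(a[1],a[0])))
# jar body: not-background saturation mask
j=cv2.inRange(hsv,(0,90,40),(19,255,255))|cv2.inRange(hsv,(60,60,40),(90,255,255)); z=np.zeros_like(j); z[255:292,212:256]=255
cc=big(j&z); print("jar rect px",cv2.minAreaRect(cc), rect(j&z,.07))
# top-left edge line of body by hull far from camera
b=cv2.inRange(hsv,(8,60,60),(26,255,255)); z[:]=0; z[215:295,355:430]=255
r=rect(b&z,.034); th=np.radians(r[2]); e=np.array([np.cos(th),np.sin(th)]); n=np.array([-e[1],e[0]])
p=camera_params("top"); C=(-p["R"].T@p["t"]);print("cam",C)
P=np.array([ray("top",q[0],.034)[:2] for q in big(b&z)])
print("brace far-edge centre", e*((P@e).max()-.058)+n*((P@n).min()+.058),r)
print(shift([.45,-.25,.22]))
E
```

```text
mark (np.float64(234.2408111533587), np.float64(269.4448669201521)) 0.0171482135071801 -59.29022935187888
jar rect px ((231.07736206054688, 274.0791931152344), (24.63323402404785, 26.414690017700195), 79.3803482055664) ((0.46748414635658264, 0.19538770616054535), (0.06464340537786484, 0.06926923245191574), 9.230147361755371)
cam [ 0.36296983 -0.04780352  1.37525591]
brace far-edge centre [ 0.51056961 -0.23594045] ((0.5082946419715881, -0.23413249850273132), (0.11870133131742477, 0.12114588171243668), 23.827911376953125)
(array([ 7.4 , -5.09,  0.27]), 9, array([ 0.823, -0.566,  0.03 ]))
```

>>> carry_out(commands=[[[0.823,-0.566,0.03,0,0,0],[0.823,-0.566,0.03,0,0,0],[0.823,-0.566,0.03,0,0,0],[0.823,-0.566,0.03,0,0,0],[0.823,-0.566,0.03,0,0,0],[0.823,-0.566,0.03,0,0,0],[0.823,-0.566,0.03,0,0,0],[0.823,-0.566,0.03,0,0,0],[0.823,-0.566,0.03,0,0,0],[0,0,0,0,0,0]]], hand=-1, force=80)

```text
clock: 0.93
position: [0.4541, -0.2418, 0.2204]
ee_rot: [0.973, 0.229, 0.001, -0.001]
ft_force: [0.7, 0.5, -0.3]
grip_width: 1.0
grasp_force: 0.0
```

```bash
python3 - <<'E'
from m import *
print(shift([.468,.197,.16])); o=get_obs(); print(o["joint_pos"].round(2),o["position"])
E
```

```text
(array([ 5.19, -9.67,  1.54]), 11, array([ 0.472, -0.879,  0.14 ]))
[ 0.71  0.11 -0.33  1.75  0.04  1.28 -0.74] [ 0.45405777 -0.24183211  0.22042949]
```

>>> carry_out(commands=[[[0.472,-0.879,0.14,0,0,0],[0.472,-0.879,0.14,0,0,0],[0.472,-0.879,0.14,0,0,0],[0.472,-0.879,0.14,0,0,0],[0.472,-0.879,0.14,0,0,0],[0.472,-0.879,0.14,0,0,0],[0.472,-0.879,0.14,0,0,0],[0.472,-0.879,0.14,0,0,0],[0.472,-0.879,0.14,0,0,0],[0.472,-0.879,0.14,0,0,0],[0.472,-0.879,0.14,0,0,0],[0,0,0,0,0,0],[0,0,0,0,0,0],[0,0,0,0,0,0]]])

```text
clock: 2.1
position: [0.4686, 0.1879, 0.1585]
ee_rot: [0.975, 0.224, -0.0, 0.0]
ft_force: [-0.5, -0.8, 0.5]
grip_width: 1.002
grasp_force: 0.0
```

```bash
python3 - <<'E'
from m import *
print(shift([.468,.197,.072])); o=get_obs(); print(o["joint_pos"].round(2),o["position"])
cv2.imwrite("pics/s1.png",cv2.resize(camera("side")[200:350,230:430,::-1],None,fx=3,fy=3))
E
```

```text
(array([ 0.09, -0.21,  2.16]), 3, array([ 0.029, -0.07 ,  0.721]))
[ 0.19  0.19 -0.73  1.84  0.14  1.17 -1.7 ] [0.46859196 0.1879184  0.15852871]
```

View pics/s1.png

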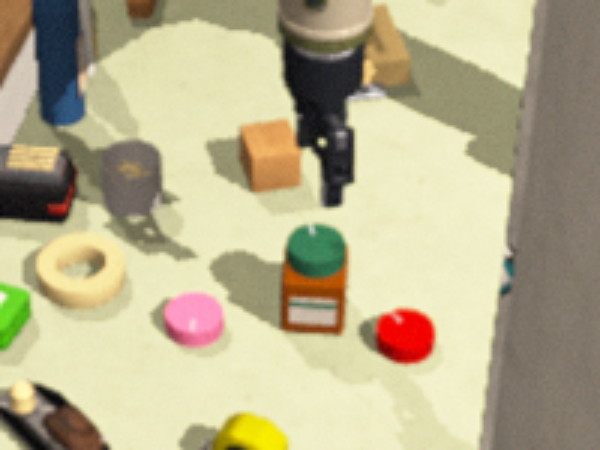

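The side crop shows the open gripper above and behind the jar, with the finger tips at crop (335,200) and the cap at (316,250).

```bash
python3 - <<'E'
from m import *
o=get_obs();R=Ro.from_quat(o["ee_rot"])
for s in(1,-1): print(((proj("side",o["position"]+R.apply([0,s*.05,-.013]))-[230,200])*3).round())
print(shift([.468,.197,.072]))
E
```

```text
[303. 140.]
[330. 206.]
(array([ 0.09, -0.23,  2.17]), 3, array([ 0.029, -0.077,  0.722]))
```

>>> carry_out(commands=[[[0.09,-0.23,0.3,0,0,0],[0,0,0.65,0,0,0],[0,0,0.65,0,0,0],[0,0,0.4,0,0,0],[0,0,0.24,0,0,0],[0,0,0,0,0,0],[0,0,0,0,0,0],[0,0,0,0,0,0]]])

```text
clock: 2.82
position: [0.4688, 0.1982, 0.0705]
ee_rot: [0.975, 0.223, 0.001, 0.0]
ft_force: [-0.8, -1.1, 0.7]
grip_width: 1.001
grasp_force: 0.0
```

>>> carry_out(commands=[[[0,0,0,0,0,0],[0,0,0,0,0,0],[0,0,0,0,0,0],[0,0,0,0,0,0],[0,0,0,0,0,0],[0,0,0,0,0,0],[0,0,0,0,0,0],[0,0,0,0,0,0],[0,0,0,0,0,0],[0,0,0,0,0,0]]], hand=1, force=80)

```text
clock: 3.65
position: [0.4686, 0.1988, 0.0706]
ee_rot: [0.975, 0.224, 0.001, 0.0]
ft_force: [-3.2, -1.0, 8.5]
grip_width: 0.656
grasp_force: 82.6
```

>>> carry_out(commands=[[[0,0,-0.2,0,0,0],[0,0,-0.4,0,0,0],[0,0,-0.5,0,0,0],[0,0,-0.5,0,0,0],[0,0,-0.5,0,0,0],[0,0,-0.4,0,0,0],[0,0,-0.25,0,0,0],[0,0,0,0,0,0],[0,0,0,0,0,0]]])

```text
clock: 4.4
position: [0.4677, 0.1982, 0.179]
ee_rot: [0.975, 0.223, -0.0, 0.0]
ft_force: [0.7, -0.0, -5.5]
grip_width: 0.655
grasp_force: 86.4
```

```bash
python3 - <<'E'
from m import *
print(shift([.5105,-.236,.18])); o=get_obs(); print(o["joint_pos"].round(2),o["position"],o["ft_force"])
cv2.imwrite("pics/s2.png",cv2.resize(camera("side")[210:310,270:400,::-1],None,fx=5,fy=5))
E
```

```text
(array([-3.77, 10.24, -0.02]), 11, array([-0.342,  0.931, -0.002]))
[ 0.19  0.18 -0.74  1.8   0.13  1.21 -1.71] [0.46771934 0.19817058 0.17897337] [ 0.68236647 -0.02563861 -5.48757622]
```

View pics/s2.png

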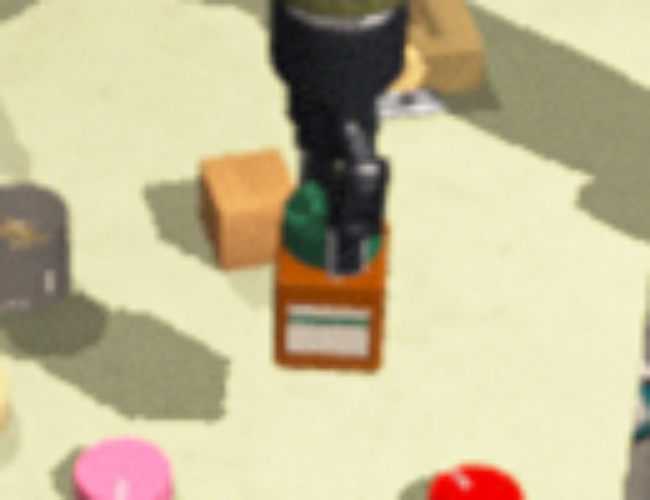

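The jar hangs upright from the cap. Its near face's bottom edge runs from (275,365) to (382,371) in the crop, and its shoulder edge from (278,280) to (384,290).

```bash
python3 - <<'E'
from m import *
for a,b,z in[((275,365),(382,371),.1085),((278,280),(385,290),.1785)]:
    A,B=[ray("side",(p[0]/5+270,p[1]/5+210),z) for p in(a,b)];d=B-A;print(A,B,np.hypot(*d[:2]),np.degrees(np.arctan2(d[1],d[0]))%90)
E
```

```text
[0.48867978 0.23201182 0.1085    ] [0.42757004 0.223383   0.1085    ] 0.06171593348484377 8.037148728002904
[0.48705856 0.23812792 0.1785    ] [0.42701108 0.23319303 0.1785    ] 0.06024991337432571 4.6981865477053475
```

>>> carry_out(commands=[[[0,0,0,0,0,-0.5],[0,0,0,0,0,-0.75],[0,0,0,0,0,-0.75],[0,0,0,0,0,-0.75],[0,0,0,0,0,0],[0,0,0,0,0,0]]])

```text
clock: 4.95
position: [0.4674, 0.1981, 0.1782]
ee_rot: [0.933, 0.36, -0.001, -0.0]
ft_force: [0.4, 0.2, -5.6]
grip_width: 0.655
grasp_force: 86.3
```

```bash
python3 - <<'E'
from m import *
print(shift([.5105,-.236,.18])); o=get_obs(); print(Ro.from_quat(o["ee_rot"]).as_matrix()[:,0])
E
```

```text
(array([-6.49,  8.76, -0.04]), 11, array([-0.59 ,  0.797, -0.004]))
[ 0.74089916  0.67161446 -0.00156802]
```

>>> carry_out(commands=[[[-0.25,0.337,0,0,0,0],[-0.5,0.674,0,0,0,0],[-0.5,0.674,0,0,0,0],[-0.5,0.674,0,0,0,0],[-0.5,0.674,0,0,0,0],[-0.5,0.674,0,0,0,0],[-0.5,0.674,0,0,0,0],[-0.5,0.674,0,0,0,0],[-0.5,0.674,0,0,0,0],[-0.5,0.674,0,0,0,0],[-0.5,0.674,0,0,0,0],[-0.5,0.674,0,0,0,0],[-0.5,0.674,0,0,0,0],[-0.25,0.337,0,0,0,0],[0,0,0,0,0,0],[0,0,0,0,0,0],[0,0,0,0,0,0],[0,0,0,0,0,0]]])

```text
clock: 6.45
position: [0.5119, -0.2344, 0.1791]
ee_rot: [0.932, 0.361, 0.0, -0.0]
ft_force: [0.2, 0.3, -5.6]
grip_width: 0.654
grasp_force: 86.5
```

```bash
python3 - <<'E'
from m import *
print(shift([.5105,-.236,.12])); o=get_obs(); print(o["joint_pos"].round(2),o["position"],o["ft_force"],o["torque"])
cv2.imwrite("pics/s3.png",cv2.resize(camera("side")[140:250,290:420,::-1],None,fx=5,fy=5))
E
```

```text
(array([-0.05,  0.01,  1.48]), 2, array([-0.026,  0.004,  0.739]))
[ 0.72  0.26 -0.44  1.68  0.12  1.22 -0.57] [ 0.51185199 -0.23438084  0.17912858] [ 0.2283241   0.27429554 -5.6419478 ] [ 0.02040882 -0.01062934 -0.03721628]
```

View pics/s3.png

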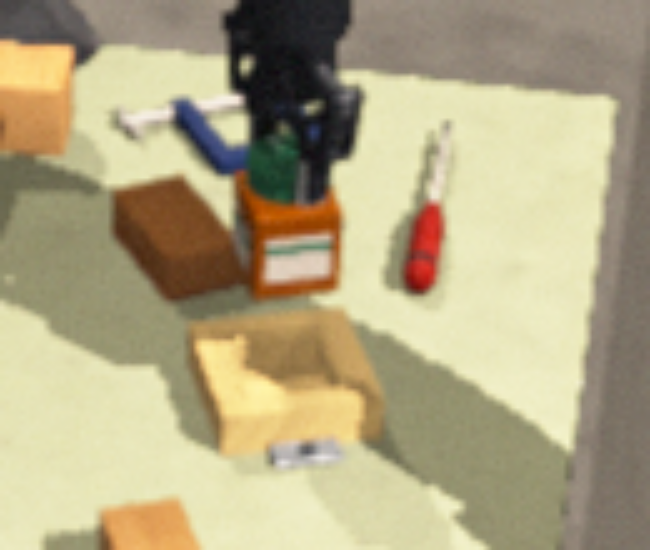

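The jar hangs above the brace and looks parallel to it. Its bottom front edge runs from (255,298) to (340,288) in the crop, and the brace's front lower edge from (222,455) to (362,440).

```bash
python3 - <<'E'
from m import *
f=lambda p,z:ray("side",(p[0]/5+290,p[1]/5+140),z)[:2]
for a,b,z,h in[((255,298),(340,288),.1085,.032),((222,455),(362,440),0,.058)]:
    A,B=f(a,z),f(b,z);d=B-A;L=np.hypot(*d);n=np.array([-d[1],d[0]])/L
    if n[1]>0:n=-n
    print(A,B,L,np.degrees(np.arctan2(d[1],d[0]))%90,"centre",(A+B)/2+n*h)
E
```

```text
[ 0.52043769 -0.19575125] [ 0.46538528 -0.22117182] 0.06063805005521574 24.785237389104452 centre [ 0.50632646 -0.23751387]
[ 0.53278126 -0.15624026] [ 0.43982681 -0.19559959] 0.10094397773295187 22.94906380266275 centre [ 0.50891897 -0.22932933]
```

>>> carry_out(commands=[[[0,0,0.3,0,0,0],[0,0,0.5,0,0,0],[0,0,0.5,0,0,0],[0,0,0.3,0,0,0],[0,0,0.2,0,0,0],[0,0,0.1,0,0,0],[0,0,0.1,0,0,0],[0,0,0.1,0,0,0],[0,0,0.1,0,0,0],[0,0,0,0,0,0]]])

```text
clock: 7.33
position: [0.5115, -0.236, 0.091]
ee_rot: [0.933, 0.361, -0.0, 0.0]
ft_force: [-0.3, -0.5, -5.6]
grip_width: 0.655
grasp_force: 86.5
```

>>> carry_out(commands=[[[0,0,0.1,0,0,0],[0,0,0.1,0,0,0],[0,0,0.1,0,0,0],[0,0,0.05,0,0,0],[0,0,0,0,0,0],[0,0,0,0,0,0],[0,0,0,0,0,0],[0,0,0,0,0,0]]])

```text
clock: 8.0
position: [0.5117, -0.2359, 0.0773]
ee_rot: [0.933, 0.361, 0.0, 0.0]
ft_force: [-0.7, -1.2, -5.0]
grip_width: 0.653
grasp_force: 86.6
```

>>> carry_out(commands=[[[0,0,0.04,0,0,0],[0,0,0.04,0,0,0],[0,0,0,0,0,0],[0,0,0,0,0,0],[0,0,0,0,0,0],[0,0,0,0,0,0]]])

```text
clock: 8.5
position: [0.5124, -0.2366, 0.0758]
ee_rot: [0.933, 0.361, 0.001, 0.001]
ft_force: [-6.7, -0.6, 10.3]
grip_width: 0.656
grasp_force: 88.3
```

>>> carry_out(commands=[[[0,0,0,0,0,-0.4],[0,0,0,0,0,-0.8],[0,0,0,0,0,-0.8],[0,0,0,0,0,-0.8],[0,0,0,0,0,-0.8],[0,0,0,0,0,-0.8],[0,0,0,0,0,-0.8],[0,0,0,0,0,-0.8],[0,0,0,0,0,-0.8],[0,0,0,0,0,-0.8],[0,0,0,0,0,0],[0,0,0,0,0,0],[0,0,0,0,0,0]]])

```text
clock: 9.58
position: [0.5122, -0.2356, 0.0757]
ee_rot: [0.72, 0.694, 0.0, 0.001]
ft_force: [-7.8, 2.9, 11.6]
grip_width: 0.657
grasp_force: 88.4
```

```bash
python3 - <<'E'
from m import *
o=get_obs(); x=Ro.from_quat(o["ee_rot"]).as_matrix()[:,0]; print(np.degrees(np.arctan2(x[1],x[0])),o["joint_pos"].round(2),o["torque"])
E
```

```text
87.91740215962568 [ 0.81  0.39 -0.55  1.77  0.24  1.04  0.14] [ 0.52242936  1.59832743 -0.23179522]
```

>>> carry_out(commands=[[[0,0,0,0,0,-0.7],[0,0,0,0,0,-0.8],[0,0,0,0,0,-0.8],[0,0,0,0,0,-0.8],[0,0,0,0,0,-0.8],[0,0,0,0,0,-0.8],[0,0,0,0,0,-0.8],[0,0,0,0,0,0],[0,0,0,0,0,0],[0,0,0,0,0,0]]])

```text
clock: 10.42
position: [0.5117, -0.235, 0.0758]
ee_rot: [0.493, 0.87, -0.0, -0.0]
ft_force: [-11.3, 5.9, 16.5]
grip_width: 0.654
grasp_force: 89.0
```

```bash
python3 - <<'E'
from m import *
o=get_obs(); x=Ro.from_quat(o["ee_rot"]).as_matrix()[:,0]; print(np.degrees(np.arctan2(x[1],x[0])),o["torque"])
cv2.imwrite("pics/t4.png",np.hstack([cv2.resize(camera("top")[225:295,355:435,::-1],(400,350)),cv2.resize(camera("side")[170:240,300:380,::-1],(400,350))]))
E
```

```text
120.93216915147647 [ 1.04970834  2.4283021  -0.36453452]
```

View pics/t4.png

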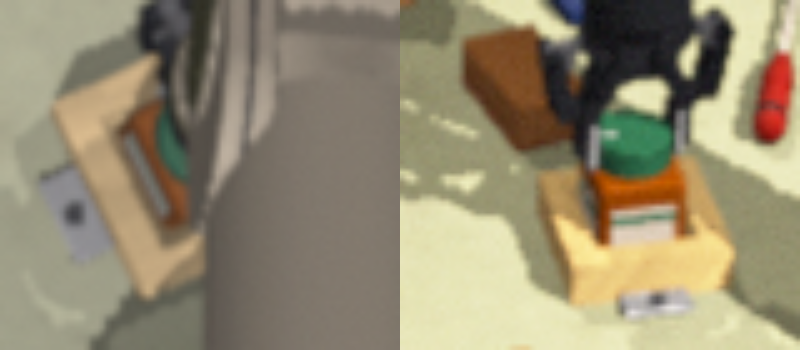

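Jar seated in the brace. In the side crop the cap's white mark is at about (605,132), with the cap top centred near (637,133).

```bash
python3 - <<'E'
from m import *
f=lambda p:ray("side",(300+(p[0]-400)/5,170+p[1]/5),.102)[:2]
c=np.array([.5105,-.236]);print(f((605,132)),f((637,133)))
for y in(0,10,20,30,40):
    q=proj("side",[c[0]+.022*np.cos(np.radians(y)),c[1]+.022*np.sin(np.radians(y)),.102]);print(y,(q[0]-300)*5+400,(q[1]-170)*5)
q=proj("side",[*c,.102]);print((q[0]-300)*5+400,(q[1]-170)*5)
E
```

```text
[ 0.52548298 -0.22445158] [ 0.50354963 -0.22833266]
0 598.1183054692551 121.65534979671904
10 597.5900759075779 124.70126670502864
20 598.0187789476386 127.78610989255824
30 599.395391330668 130.81594198881348
40 601.6816543615738 133.69773212861944
629.0917556654824 125.6957131806918
```

>>> carry_out(commands=[[[0,0,-0.05,0,0,0],[0,0,-0.05,0,0,0],[0,0,-0.05,0,0,0],[0,0,0,0,0,0],[0,0,0,0,0,0],[0,0,0,0,0,0]]])

```text
clock: 11.02
position: [0.5116, -0.2351, 0.0809]
ee_rot: [0.493, 0.87, 0.0, -0.0]
ft_force: [-6.9, 4.6, 6.1]
grip_width: 0.657
grasp_force: 87.8
```

>>> carry_out(commands=[[[0,0,-0.05,0,0,0],[0,0,-0.05,0,0,0],[0,0,0,0,0,0],[0,0,0,0,0,0],[0,0,0,0,0,0]]])

```text
clock: 11.43
position: [0.5118, -0.2358, 0.0844]
ee_rot: [0.493, 0.87, -0.0, 0.0]
ft_force: [-3.7, 1.4, 2.9]
grip_width: 0.657
grasp_force: 87.3
```

```bash
python3 - <<'E'
from m import *
cv2.imwrite("pics/t5.png",cv2.resize(camera("side")[165:240,300:380,::-1],(640,600)))
E
```

```text
(no output)
```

View pics/t5.png

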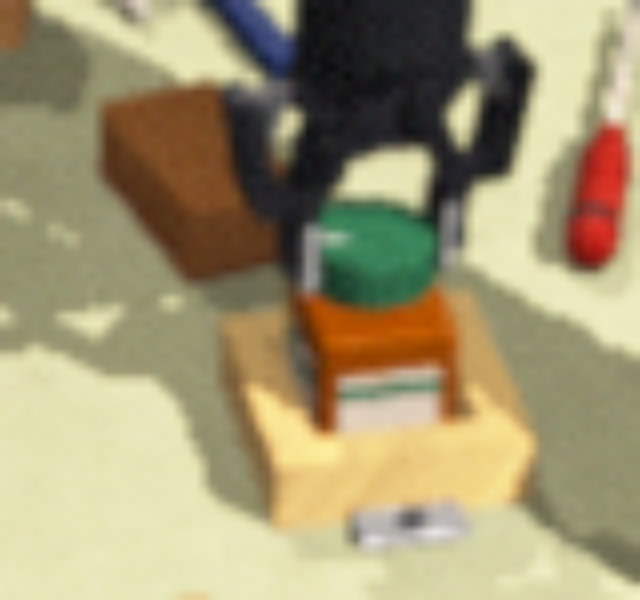

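The cap has risen and the jar has stayed down: the label still meets the brace edge as before, at crop (390,428).

>>> carry_out(commands=[[[0,0,-0.08,0,0,0],[0,0,-0.08,0,0,0],[0,0,-0.08,0,0,0],[0,0,-0.1,0,0,0],[0,0,-0.1,0,0,0],[0,0,-0.1,0,0,0],[0,0,-0.06,0,0,0],[0,0,0,0,0,0],[0,0,0,0,0,0],[0,0,0,0,0,0],[0,0,0,0,0,0],[0,0,0,0,0,0],[0,0,0,0,0,0]]])

```text
clock: 12.57
position: [0.5116, -0.2358, 0.108]
ee_rot: [0.493, 0.87, 0.0, -0.0]
ft_force: [-0.1, 1.0, -0.1]
grip_width: 0.656
grasp_force: 87.0
```

```bash
python3 - <<'E'
from m import *
o=get_obs();print(o["position"],abs(o["joint_velocities"]).max())
cv2.imwrite("pics/t6.png",cv2.resize(camera("side")[165:240,300:380,::-1],(640,600)))
E
```

```text
[ 0.51163439 -0.23577842  0.10797896] 0.0016671820822154308
```

View pics/t6.png

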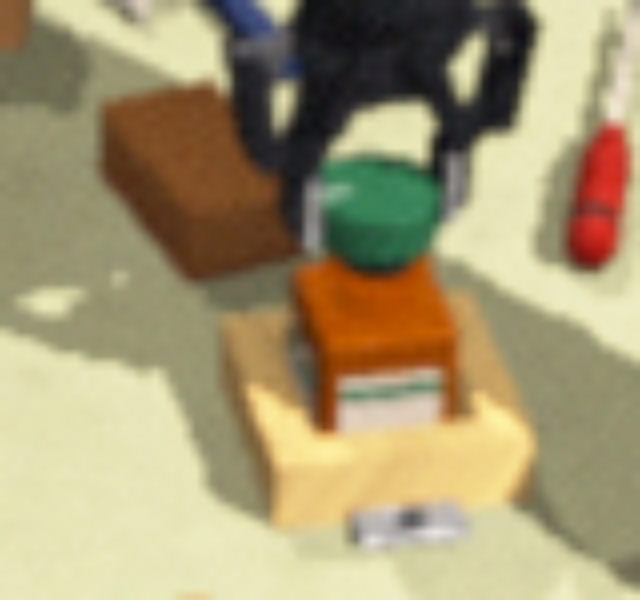

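The cap is off and level above the seated jar, at crop (380,210), and the force reading is only the cap's weight.

```bash
python3 -c "
from workcell import *
print(hand_in())"
```

```text
the job is handed in; nothing more can be done
None
```

I handed the job in at about 12.6 s of the 38 s: the jar is seated in the brace, and the cap is unscrewed and held level and still about 2 cm above the neck. The handover gave no verdict, so this rests on the last picture and force readings.

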